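# Fish the screwdriver out of the covered chip tray

## Robot

A 6-joint arm with a two-finger parallel gripper is mounted at the origin on a cart in front of the work surface, level with it; the furniture and walls round the work are solid. World frame = base frame: x ahead of the robot, y to its left, z up, the work surface at z = 0. Lengths are in m, angles in rad, forces in N, time in s.
With the tool pointing down it reaches from about 0.35 to 0.975 m from the base axis. Payload 4.9 kg.
Tool frame: the origin (TCP) lies at the very end of the fingers, on their centre line; the grasp point (between the pads) lies 19 mm behind it; z points along the fingers, y is the line along which they close (so a half turn about z gives the same grasp; the last joint's range is limited). The gripper opens to 85 mm and grips with 20 to 120 N. Pads are 22 mm wide; open, the fingers measure 114 mm over their backs; the gripper's body (76 mm by 85 mm) begins 54 mm behind the grasp point. The pads swing forward as they close: fully open they stand 13 mm farther back than shut.
Start: joints at [1.009, 0.053, 1.613, -0, 1.476, -0.119], TCP at [0.268, 0.565, 0.231] pointing down, gripper open.
Joint ranges: [-3.01, 3.01], [-1.01, 2.22], [0.06, 2.58], [-1.02, 4.17], [0.09, 2.62], [-3.14, 3.14]. Speed limits (rad/s): [2.57, 2.57, 3.14, 3.14, 3.14, 3.14].

## Interface

Orientations are given as a rotation vector (axis times angle).
In Python, from station import ctrl, imaging gives the robot as it stands.
- The arm moves only by the tool play_rows, never from a script. Its argument "series" is a list of rows, each a list of 3 entries, a list of its own where there are three numbers: the opening, from 0 (shut) to 1 (fully open), then the shift along the tool's x, y, z each as a share of 0.05 m, from -1 to 1, then the turn, a rotation vector about the tool's x, y, z each as a share of 8 degrees, from -1 to 1. In form: [[grip, [dx, dy, dz], [ax, ay, az]], ...]. A call has 1 to 8 rows; each row shifts and turns the commanded pose from where the row before left it, along the tool's axes as they then stand; what a row does not reach is not made up. A row lasts 1/8 s, in which the tool goes at most 62.5 mm and 10.7 degrees, less where a joint would pass 70% of its speed; a pose out of reach is approached as far as the arm can. A call with a number of a shift or a turn outside -1 to 1 is refused whole. A call with a gripper value outside its range is refused whole. The fingers move at their own pace and stop on an object; "force" is the grip in N (left out, the last holds). Time passes only in rows, so rows that do not move let the fingers close. It gives the time, the measured TCP pose, the force, the opening and the grip force at its end, in the units of the state.
- ctrl.get_obs(): the state, without advancing time (a new reading comes with each control period).
- imaging.get_image(name): name is "side" or "top" or "wrist"; returns a dict with "color" (384x512x3 uint8, blue, green, red), "fx", "fy", "cx", "cy" (pixels), "extrinsics" (4x4, takes a point from world to camera coordinates); the wrist camera has in their place "hand_eye" (4x4, takes a point from camera to tool coordinates, whose origin is the TCP and whose axes are the flange's). Camera axes: x right, y down, z forward; pixel columns grow to the right and rows downward; lengths in m; the calibration is good to about 2 mm. A picture is of the moment at which its call begins: read the wrist's pose just before it. There is no depth.
- ctrl.finish_job(): hands the job in; it is judged then, once.
The state is a dict: "t": time; "q": joint angles; "dq": joint speeds; "effort": joint torques, N m; "tool_pos": TCP position; "tool_rot": TCP orientation; "contact_force": force on the tool from outside, world axes, zero at the start; "wrist_torque": the same for the moment, N m; "opening": finger opening in m; "grip_force": force on a finger pad.
Only numpy, scipy, OpenCV 4.12 (cv2) and the standard library are available. Lean on these libraries where they do the work, as an engineer would, in place of code of your own. Each camera call takes 0.05 s, during which the arm holds its last target. There are 200 camera calls.

## Task

The screwdriver has slipped into the chip tray, and the opening in the tray's bolted-down cover is shorter than the screwdriver. Take it by the handle, draw the handle's end clear of the cover's edge, tilt it and bring it out through the opening without forcing it against the tray. The program finishes while the gripper still holds it, motionless, the whole screwdriver about 10 cm above the cover; leave the other things where they are.

Things in the scene. Friction and masses are not known exactly. Their poses are not given: they have to be found in the camera images.
- chip_tray: grey sheet-steel box fixed to the counter, 298 x 140 x 56 mm high, with a cover. Origin on the counter under the middle of the cover's opening; x along the long side, to the robot's left, z up. Hollow inside: x -175 to +115, y -66 to +66, z 4 to 52 mm (all sheet 4 mm thick). The opening in the cover is a rectangle, x -65 to +65, y -60 to +60 mm.
- opening (a point): middle of the cover's opening, level with the cover's top face (56 mm above the counter); axes as the tray
- screwdriver: flat screwdriver, 210 mm, about 110 g (varies), lying level on the tray's floor, along it, the handle's end just under the cover's +x edge. Origin at the underside below its middle; x points from blade to handle end. Handle: x 3 to 105 mm, up to 31 mm thick; shaft: 6 mm thick, x -105 to 3; common axis 15.5 mm above the origin. Balances near the handle's middle.
- butt (a point): end of the screwdriver's handle, on its long axis (x = +105 mm)
- tip (a point): tip of the screwdriver's blade, on its long axis (x = -105 mm)
- bearing: loose ball bearing, 40 mm across and 12 mm high, lying on the tray's cover toward the -x end; bystander; origin under its centre
- nut: loose hex nut, about 20 mm across and 10 mm high, lying on the tray's cover toward the -x end; bystander; origin under its centre
- sprocket: loose sprocket, 72 mm across, 20 mm high, on the counter to the left; bystander; origin under its centre
- grease_tin: loose round tin, 73 mm across, 48 mm high, on the counter to the left; bystander; origin under its centre
- oil_bottle: loose bottle with a pointed spout, 47 mm across, 139 mm high, on the counter to the right; bystander; origin under its centre

How it is judged:
On the way:
1. the screwdriver slants through the opening: one end above the cover, the other still under it (((z of butt in the frame of opening above 0.01 m and z of tip in the frame of opening below -0.004 m) or (z of tip in the frame of opening above 0.01 m and z of butt in the frame of opening below -0.004 m))), for 0.1 s.
At the end, for the whole second after the job is handed in: Both ends of the screwdriver are more than 60 mm above the cover's top face, the fingers hold it (more than 1 N), it does not touch the tray and moves slower than 30 mm/s, through the last second (z of each of butt, tip in the frame of opening above 0.06 m and contact force between the fingers and screwdriver above 1 N and contact force between chip_tray and screwdriver below 0.1 N and linear speed of screwdriver below 0.03 m/s); the arm keeps its last pose, push and grip.
It fails at once if the screwdriver is forced against the tray with more than 30 N (contact force between chip_tray and screwdriver above 30 N).
It fails at once if a bystander (bearing, nut, sprocket, grease tin, oil bottle) is moved by more than 30 mm (distance of any of bearing, nut, sprocket, grease_tin, oil_bottle from where it was at the start of the episode above 0.03 m).
It also fails if it takes over 38 s, if anything falls off the work surface, if the arm or the gripper's body presses on something with over 40 N, if the wrist force passes 120 N, or if a joint passes its speed limit or range.

## Working session

There is one attempt and no reset: what is moved stays moved. The work goes in short steps, Python scripts to look and compute and a tool call to move; the robot and the scene stay as the last step left them, time stands still between calls to the robot, and variables do not carry over. Pictures are saved under pics/ and viewed, at most 10 in all, crops included, and the job is handed in when it is done.

Besides the shell and the picture viewer there is one more tool, called after "Call:" as name(argument=value, ...) on one line, values as JSON. play_rows: Moves the arm, as the interface text tells. Shift numbers are shares of 0.05 m and turn numbers shares of 8 degrees, none past 1 either way. Its arguments: {"type":"object","properties":{"series":{"type":"array"},"force":{"type":"number"}},"required":["series"]}

```bash
mkdir -p pics; ls; cat > h.py <<'E'
import numpy as np, cv2, sys
from scipy.spatial.transform import Rotation as R
from station import ctrl, imaging
def T_tool(o):
    T=np.eye(4);T[:3,:3]=R.from_rotvec(o['tool_rot']).as_matrix();T[:3,3]=o['tool_pos'];return T
def grab(n,fn=None):
    o=ctrl.get_obs();im=imaging.get_image(n)
    im['c2w']=T_tool(o)@np.array(im['hand_eye']) if n=='wrist' else np.linalg.inv(np.array(im['extrinsics']))
    if fn: cv2.imwrite('pics/'+fn,im['color'])
    return im
def ray(im,u,v,z):
    d=im['c2w'][:3,:3]@np.array([(u-im['cx'])/im['fx'],(v-im['cy'])/im['fy'],1]);p=im['c2w'][:3,3]
    return p+d*(z-p[2])/d[2]
E
python3 - <<'E'
from h import *
a=grab('top');b=grab('side')
import pickle
pickle.dump((a,b),open('ab.pkl','wb'))
cv2.imwrite('pics/a.png',a['color']);cv2.imwrite('pics/b.png',b['color'])
for i in (a,b): print(i['fx'],i['c2w'].round(3).tolist())
o=ctrl.get_obs();print(o)
E
```

```text
pics
360.3907345364412 [[-0.007, -0.995, 0.097, 0.416], [-1.0, 0.006, -0.005, -0.001], [0.005, -0.097, -0.995, 1.139], [0.0, 0.0, 0.0, 1.0]]
354.34141926129143 [[0.974, -0.092, 0.206, 0.288], [-0.226, -0.392, 0.892, -1.108], [-0.002, -0.915, -0.402, 0.554], [0.0, 0.0, 0.0, 1.0]]
{'t': 0.1, 'q': array([ 1.00899966e+00,  5.33071000e-02,  1.61414724e+00, -1.30691919e-06,
        1.47602337e+00, -1.19009464e-01]), 'dq': array([ 0.00052192, -0.00029001, -0.00281921, -0.000736  ,  0.00092041,
        0.00084441]), 'effort': array([ 5.02292532e-04, -3.94900453e+01, -3.71364105e+01, -1.12523830e-04,
        3.82185230e-03,  4.87975910e-06]), 'tool_pos': array([0.26748885, 0.56424068, 0.23018154]), 'tool_rot': array([-6.89722114e-01, -3.06429988e+00,  2.79126322e-03]), 'contact_force': array([ 0.37292923, -1.07189384, -0.09775038]), 'wrist_torque': array([ 0.0004919 ,  0.00181685, -0.01784287]), 'grip_force': 0.0, 'opening': 0.08544646478267316}
```

View pics/a.png

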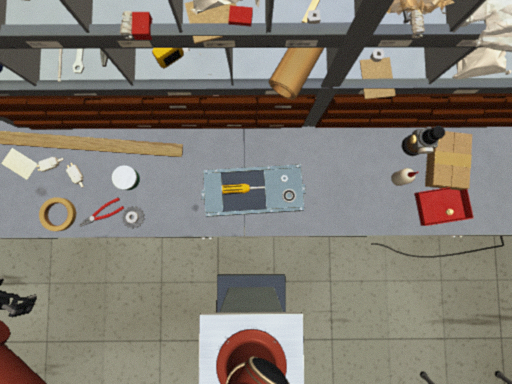

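View pics/b.png

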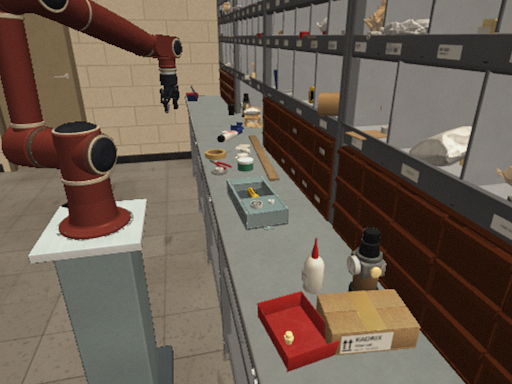

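The top view shows the tray around (253,190), its dark opening around (244,190), the yellow handle at (222–250,188) with its end to the left under the cover's +x edge, and the bearing and nut at (289,196)/(284,178). The side view shows the same, with the way from the arm to the tray clear.

```bash
python3 - <<'E'
from h import *
import pickle
a,b=pickle.load(open('ab.pkl','rb'))
c=a['color'];hsv=cv2.cvtColor(c,cv2.COLOR_BGR2HSV)
roi=np.zeros(c.shape[:2],np.uint8);roi[160:222,195:310]=1
dark=((hsv[...,2]<110)&(roi>0)).astype(np.uint8)
yel=((hsv[...,0]>15)&(hsv[...,0]<35)&(hsv[...,1]>120)&(roi>0)).astype(np.uint8)
print([c[190,x].tolist() for x in (215,230,240,255,275,290)])
for m,z in((cv2.morphologyEx(dark|yel,cv2.MORPH_CLOSE,np.ones((5,5))),.056),(yel,.02)):
    n=max(cv2.findContours(m,0,2)[0],key=cv2.contourArea)
    r=cv2.minAreaRect(n);print(r,[ray(a,u,v,z)[:2].round(3).tolist() for u,v in cv2.boxPoints(r)],ray(a,*r[0],z).round(4))
# tray outline corners by eye
for u,v in((202,170),(301,164),(304,210),(204,216)): print(ray(a,u,v,.056).round(3))
o=ctrl.get_obs();print(T_tool(o).round(3));w=grab('wrist');print(w['fx'],np.array(w['hand_eye']).round(3))
E
```

```text
[[170, 161, 141], [12, 105, 136], [17, 162, 212], [92, 79, 73], [161, 155, 137], [118, 122, 126]]
((241.892578125, 192.2432098388672), (43.66481018066406, 45.900367736816406), 87.27368927001953) [[0.583, 0.097], [0.589, -0.042], [0.456, -0.047], [0.451, 0.091]] [0.5194 0.0248 0.056 ]
((235.439697265625, 188.0350341796875), (9.107230186462402, 27.321691513061523), 86.42366790771484) [[0.548, 0.089], [0.553, 0.004], [0.524, 0.002], [0.519, 0.087]] [0.5361 0.0458 0.02  ]
[0.588 0.146 0.056]
[ 0.605 -0.155  0.056]
[ 0.465 -0.162  0.056]
[0.449 0.139 0.056]
[[-0.904  0.428 -0.001  0.267]
 [ 0.428  0.904 -0.002  0.564]
 [ 0.    -0.002 -1.     0.23 ]
 [ 0.     0.     0.     1.   ]]
308.8821459115306 [[-0.    -0.948 -0.317  0.082]
 [ 1.    -0.     0.    -0.001]
 [-0.    -0.317  0.948 -0.144]
 [ 0.     0.     0.     1.   ]]
```

Call:
play_rows(series=[[1, [-0.78, -0.61, 0], [0, 0, 0]], [1, [-0.78, -0.61, 0], [0, 0, 0]], [1, [-0.78, -0.61, 0], [0, 0, 0]], [1, [-0.78, -0.61, 0], [0, 0, 0]], [1, [-0.78, -0.61, 0], [0, 0, 0]], [1, [-0.78, -0.61, 0], [0, 0, 0]], [1, [-0.78, -0.61, 0], [0, 0, 0]], [1, [-0.78, -0.61, 0], [0, 0, 0]]])

```text
t: 1.15
tool_pos: [0.4454, 0.209, 0.2311]
tool_rot: [-0.69, -3.065, -0.0]
contact_force: [0.5, -0.1, 0.2]
opening: 0.0853
grip_force: 0.0
```

Call:
play_rows(series=[[1, [-0.78, -0.61, 0], [0, 0, 0]], [1, [-0.78, -0.61, 0], [0, 0, 0]], [1, [-0.78, -0.61, 0], [0, 0, 0]], [1, [-0.78, -0.61, 0], [0, 0, 0]], [0.6, [0, 0, 0], [0, 0, 1]], [0.6, [0, 0, 0], [0, 0, 1]], [0.6, [0, 0, 0], [0, 0, 1]], [0.6, [0, 0, 0], [0, 0, 1]]])

```text
t: 2.15
tool_pos: [0.5336, 0.0334, 0.2308]
tool_rot: [-1.514, -2.752, 0.0]
contact_force: [-1.3, 0.5, -0.7]
opening: 0.0516
grip_force: 0.0
```

Call:
play_rows(series=[[0.6, [0, 0, 0], [0, 0, 1]], [0.6, [0, 0, 0], [0, 0, 1]], [0.6, [0, 0, 0], [0, 0, 1]], [0.6, [0, 0, 0], [0, 0, 0.75]], [0.6, [0, 0, 0], [0, 0, 0]], [0.6, [0, 0, 0], [0, 0, 0]]])

```text
t: 2.9
tool_pos: [0.5337, 0.0335, 0.2311]
tool_rot: [-2.168, -2.273, 0.0]
contact_force: [0.4, 0.8, -0.2]
opening: 0.0516
grip_force: 0.0
```

```bash
python3 - <<'E'
from h import *
import pickle
w=grab('wrist','w1.png');pickle.dump(w,open('w1.pkl','wb'))
o=ctrl.get_obs();print(T_tool(o).round(4),o['opening'],o['t'])
E
```

```text
[[-4.700e-02  9.989e-01 -2.000e-04  5.338e-01]
 [ 9.989e-01  4.700e-02  0.000e+00  3.350e-02]
 [ 0.000e+00 -2.000e-04 -1.000e+00  2.312e-01]
 [ 0.000e+00  0.000e+00  0.000e+00  1.000e+00]] 0.051299872062879844 2.95
```

View pics/w1.png

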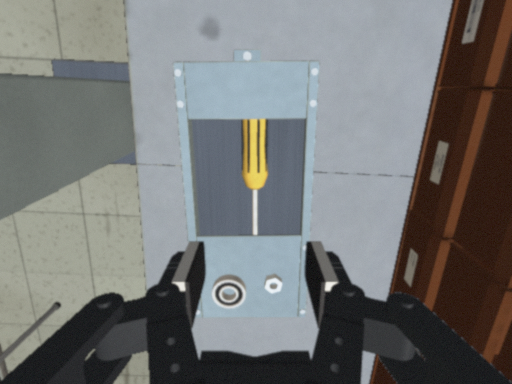

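The wrist view shows the opening at columns 189–307 and rows 119–236. The handle runs from under the cover edge at (255,119) to about (255,189), the shaft runs on down to (255,236), and the bearing is at (229,291) with the nut at (273,284).

```bash
python3 - <<'E'
from h import *
import pickle
w=pickle.load(open('w1.pkl','rb'));c=w['color'];hsv=cv2.cvtColor(c,cv2.COLOR_BGR2HSV)
P=lambda u,v,z:ray(w,u,v,z)[:2].round(4)
for p in((189,119),(307,119),(302.5,236),(194.5,236)): print('corner',P(*p,.056))
O=np.mean([P(*p,.056) for p in((189,119),(307,119),(302.5,236),(194.5,236))],0);print('O',O)
g=cv2.cvtColor(c,cv2.COLOR_BGR2GRAY)
for r in (150,200): print(r,g[r,170:200].tolist(),g[r,295:320].tolist())
print(g[105:125,220].tolist(),g[225:245,220].tolist())
m=((hsv[...,0]>15)&(hsv[...,0]<35)&(hsv[...,1]>120)).astype(np.uint8);m[:100]=0;m[250:]=0;m[:,:190]=0;m[:,310:]=0
m=cv2.morphologyEx(m,cv2.MORPH_CLOSE,np.ones((7,7)))
for r in range(120,196,6):
    x=np.flatnonzero(m[r]); 
    if len(x): print(r,x[0],x[-1],P((x[0]+x[-1])/2,r,.0195))
for r in (200,215,230):
    x=200+np.flatnonzero(g[r,200:300]>140); print(r,x[[0,-1]] if len(x) else 0,P(x.mean(),r,.0195) if len(x) else '')
print(P(255,119,.0195),P(255,189,.0195),'bearing',P(229,291,.068),'nut',P(273,284,.066))
E
```

```text
corner [0.4647 0.0821]
corner [0.5836 0.0877]
corner [ 0.5916 -0.0428]
corner [ 0.4683 -0.0486]
O [0.52705 0.0196 ]
150 [166, 169, 168, 169, 169, 168, 170, 168, 168, 167, 167, 179, 179, 180, 180, 182, 183, 181, 176, 161, 133, 115, 113, 109, 107, 102, 101, 105, 108, 106] [101, 105, 104, 101, 99, 101, 100, 97, 90, 96, 136, 168, 179, 181, 182, 180, 180, 182, 180, 169, 167, 166, 168, 166, 169]
200 [170, 170, 169, 169, 168, 168, 166, 166, 168, 171, 170, 170, 172, 167, 161, 170, 178, 178, 177, 175, 178, 179, 170, 144, 120, 111, 108, 107, 104, 101] [104, 102, 102, 103, 106, 102, 88, 103, 143, 170, 177, 177, 179, 175, 176, 179, 175, 168, 168, 165, 165, 166, 163, 165, 166]
[178, 176, 174, 179, 177, 179, 178, 176, 179, 179, 180, 179, 177, 166, 130, 104, 105, 104, 106, 105] [103, 104, 100, 104, 106, 104, 103, 102, 103, 104, 114, 141, 167, 169, 171, 170, 170, 171, 170, 170]
120 243 265 [0.5303 0.0807]
126 243 265 [0.5306 0.0741]
132 243 265 [0.5309 0.0674]
138 243 264 [0.5307 0.0605]
144 244 264 [0.5316 0.0537]
150 244 264 [0.5319 0.0467]
156 243 265 [0.5322 0.0396]
162 243 265 [0.5325 0.0325]
168 243 266 [0.5335 0.0253]
174 243 267 [0.5344 0.018 ]
180 245 264 [0.5342 0.0105]
186 248 262 [0.5351 0.003 ]
200 [252 257] [ 0.5354 -0.0149]
215 [252 257] [ 0.5363 -0.0348]
230 [253 257] [ 0.5379 -0.0552]
[0.5314 0.0819] [ 0.5353 -0.0008] bearing [ 0.51   -0.1122] nut [ 0.5612 -0.1015]
```

Call:
play_rows(series=[[0.6, [0.3, -0.03, 0.4], [0, 0, 0]], [0.6, [0, 0, 0.9], [0, 0, 0]], [0.6, [0, 0, 0.9], [0, 0, 0]], [0.6, [0, 0, 0.7], [0, 0, 0]], [0.6, [0, 0, 0.3], [0, 0, 0]], [0.6, [0, 0, 0], [0, 0, 0]]])

```text
t: 3.7
tool_pos: [0.5305, 0.0489, 0.0699]
tool_rot: [-2.168, -2.271, 0.003]
contact_force: [0.5, 0.2, -0.3]
opening: 0.0514
grip_force: 0.0
```

```bash
python3 - <<'E'
from h import *
w=grab('wrist','w2.png')
o=ctrl.get_obs();print(T_tool(o).round(4)[:3,3],o['opening'],o['t'])
E
```

```text
[0.5318 0.0487 0.0715] 0.051456766713173424 3.75
```

View pics/w2.png

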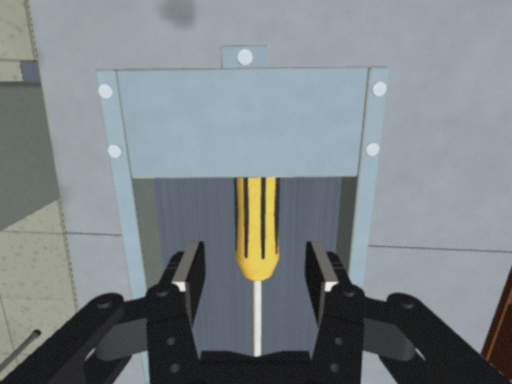

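The handle at columns 236–279 is centred between the fingers (204 and 306), its front end at (257,280) and the cover edge at row 178. I'm descending and closing.

Call:
play_rows(series=[[0.6, [0, 0, 0.4], [0, 0, 0]], [0.6, [0, 0, 0.4], [0, 0, 0]], [0.6, [0, 0, 0.3], [0, 0, 0]], [0.6, [0, 0, 0.14], [0, 0, 0]], [0.6, [0, 0, 0], [0, 0, 0]]])

```text
t: 4.38
tool_pos: [0.5318, 0.0484, 0.0095]
tool_rot: [2.17, 2.272, 0.0]
contact_force: [-0.8, -0.1, 0.1]
opening: 0.0512
grip_force: 0.0
```

Call:
play_rows(series=[[0.2, [0, 0, 0], [0, 0, 0]], [0.2, [0, 0, 0], [0, 0, 0]], [0.2, [0, 0, 0], [0, 0, 0]], [0.2, [0, 0, 0], [0, 0, 0]], [0.2, [0, 0, 0], [0, 0, 0]]], force=60)

```text
t: 5.0
tool_pos: [0.5327, 0.0484, 0.0105]
tool_rot: [2.169, 2.271, 0.002]
contact_force: [0.4, -0.6, 4.8]
opening: 0.0279
grip_force: 59.9
```

Call:
play_rows(series=[[0.2, [0, 0, -0.05], [0, 0, 0]], [0.2, [0, 0, -0.05], [0, 0, 0]], [0.2, [0, 0, 0], [0, 0, 0]]])

```text
t: 5.38
tool_pos: [0.5314, 0.0484, 0.0142]
tool_rot: [-2.17, -2.272, 0.0]
contact_force: [-0.8, 0.1, -0.6]
opening: 0.0279
grip_force: 59.2
```

Call:
play_rows(series=[[0.2, [-0.12, 0, 0], [0, 0, 0]], [0.2, [-0.2, 0, 0], [0, 0, 0]], [0.2, [-0.2, 0, 0], [0, 0, 0]], [0.2, [-0.12, 0, 0], [0, 0, 0]], [0.2, [-0.06, 0, 0], [0, 0, 0]], [0.2, [0, 0, 0], [0, 0, 0]]])

```text
t: 6.12
tool_pos: [0.5333, 0.0133, 0.0143]
tool_rot: [-2.17, -2.271, -0.0]
contact_force: [0.4, -1.0, -0.3]
opening: 0.0282
grip_force: 59.2
```

```bash
python3 - <<'E'
from h import *
w=grab('wrist','w3.png')
o=ctrl.get_obs();print(T_tool(o).round(4),o['opening'],o['t'])
E
```

```text
[[-4.570e-02  9.990e-01 -0.000e+00  5.332e-01]
 [ 9.990e-01  4.570e-02  1.000e-04  1.340e-02]
 [ 1.000e-04 -0.000e+00 -1.000e+00  1.430e-02]
 [ 0.000e+00  0.000e+00  0.000e+00  1.000e+00]] 0.02751141714292338 6.175
```

View pics/w3.png

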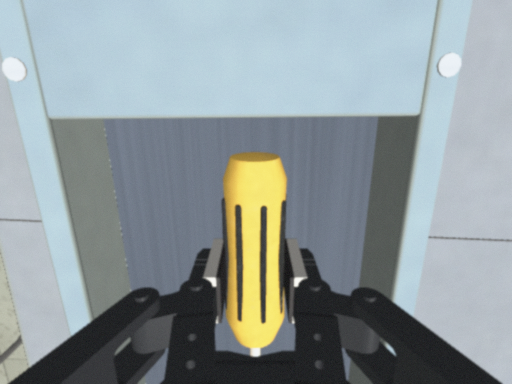

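The whole handle is now visible in the opening. Its end at (255,155) is clear of the cover edge at row 117.

```bash
cat > plan.py <<'E'
from h import *
w=cv2.imread('pics/w3.png')
im=grab('wrist');p=ray(im,255,157,.030);o=ctrl.get_obs();T=T_tool(o)
O=np.array([.527,.0196,0]);ex=np.array([-.046,.999,0])
print('butt top x in tray',(p-O)@ex,'from TCP',(p-T[:3,3])@T[:3,0])
X=(T[:3,3]-O)@ex*1000;Z=T[2,3]*1000;h=10.
for D in ((p-T[:3,3])@T[:3,0]*1000,):
    d=105-D; print('X',X,'Z',Z,'d',d,'tip now',X-105-d)
    xt0=X-105-d
    W=[(xt0,24,0),(xt0+2,20,2.5),(xt0+3,16,5),(-160,14,8),(-158,14,11),(-156,14,15),(-150,14,20),(-132,14,22.5),(-115,14,25),(-100,15,28),(-90,16,30)]
    def tcp(x,z,t):
        t=np.radians(t);return np.array([x+(105+d)*np.cos(t)+h*np.sin(t),z+(105+d)*np.sin(t)-h*np.cos(t)])
    cur=np.array([X,Z]);th=0
    for q in W[1:]:
        n=tcp(*q);dl=n-cur;t=np.radians(th);tx=np.array([np.cos(t),np.sin(t)]);tz=np.array([np.sin(t),-np.cos(t)])
        print(q,n.round(1),'dx %.2f dz %.2f ay %.2f'%(dl@tx/50,dl@tz/50,(q[2]-th)/8));cur=n;th=q[2]
E
python3 plan.py
```

```text
butt top x in tray 0.047161928431002614 from TCP 0.0535088981670663
X -6.348651036093595 Z 14.312831262243979 d 51.4911018329337 tip now -162.8397528690273
(np.float64(-160.8397528690273), 20, 2.5) [-4.1 16.8] dx 0.05 dz -0.05 ay 0.31
(np.float64(-159.8397528690273), 16, 5) [-3.1 19.7] dx 0.02 dz -0.06 ay 0.31
(-160, 14, 8) [-3.6 25.9] dx -0.00 dz -0.12 ay 0.38
(-158, 14, 11) [-2.5 34. ] dx 0.05 dz -0.16 ay 0.38
(-156, 14, 15) [-2.3 44.8] dx 0.05 dz -0.21 ay 0.50
(-150, 14, 20) [ 0.5 58.1] dx 0.12 dz -0.24 ay 0.62
(-132, 14, 22.5) [16.4 64.6] dx 0.34 dz -0.01 ay 0.31
(-115, 14, 25) [31.1 71.1] dx 0.32 dz -0.01 ay 0.31
(-100, 15, 28) [42.9 79.6] dx 0.29 dz -0.06 ay 0.38
(-90, 16, 30) [50.5 85.6] dx 0.19 dz -0.03 ay 0.25
```

Call:
play_rows(series=[[0.2, [0.05, 0, -0.05], [0, 0.31, 0]], [0.2, [0.02, 0, -0.06], [0, 0.31, 0]], [0.2, [0, 0, -0.12], [0, 0.38, 0]], [0.2, [0.05, 0, -0.16], [0, 0.38, 0]], [0.2, [0, 0, 0], [0, 0, 0]]])

```text
t: 6.85
tool_pos: [0.5337, 0.0171, 0.0346]
tool_rot: [-2.071, -2.167, -0.201]
contact_force: [0.4, 0.1, -1.6]
opening: 0.0281
grip_force: 59.2
```

```bash
python3 - <<'E'
from h import *
o=ctrl.get_obs();T=T_tool(o);print(T.round(3),np.degrees(np.arcsin(T[2,0])),o['contact_force'],o['wrist_torque'])
O=np.array([.527,.0196,0]);print((T[:3,3]-O)@np.array([-.046,.999,0]))
a=grab('wrist','w4.png')
E
```

```text
[[-0.044  0.999 -0.007  0.534]
 [ 0.981  0.045  0.191  0.017]
 [ 0.191  0.001 -0.982  0.035]
 [ 0.     0.     0.     1.   ]] 10.990055838034904 [ 0.38715977  0.14708144 -1.61437318] [-0.15467764  0.04641931 -0.01420035]
-0.002786687632431928
```

View pics/w4.png

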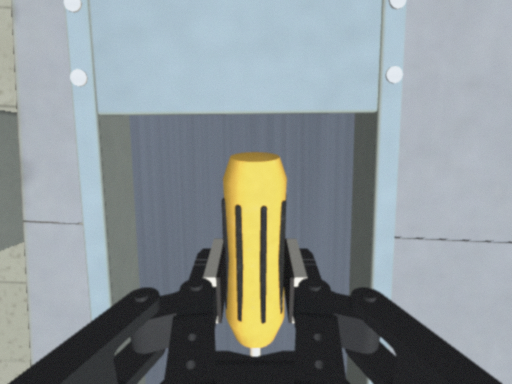

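The handle stays at the same place in the gripper (end still at (255,155)), so it hasn't slipped, and the forces are small. I'm continuing the tilt.

Call:
play_rows(series=[[0.2, [0.05, 0, -0.21], [0, 0.5, 0]], [0.2, [0.12, 0, -0.24], [0, 0.62, 0]], [0.2, [0.34, 0, -0.01], [0, 0.31, 0]], [0.2, [0.32, 0, -0.01], [0, 0.31, 0]], [0.2, [0.29, 0, -0.06], [0, 0.38, 0]], [0.2, [0.19, 0, -0.03], [0, 0.25, 0]], [0.2, [0, 0, 0], [0, 0, 0]]])

```text
t: 7.78
tool_pos: [0.5305, 0.0708, 0.0853]
tool_rot: [-1.878, -1.967, -0.502]
contact_force: [0.1, 0.4, -0.9]
opening: 0.0277
grip_force: 59.3
```

```bash
python3 - <<'E'
from h import *
o=ctrl.get_obs();T=T_tool(o);print(T[:3,3].round(4),np.degrees(np.arcsin(T[2,0])),o['contact_force'])
O=np.array([.527,.0196,0]);print((T[:3,3]-O)@np.array([-.046,.999,0]))
w=grab('wrist')['color'];b=grab('side')['color'][150:250,200:320]
cv2.imwrite('pics/c5.png',np.hstack([cv2.resize(w,(384,288)),cv2.resize(b,(346,288))]))
E
```

```text
[0.5305 0.0708 0.0853] 29.95790915495198 [ 0.13959478  0.41398444 -0.90654353]
0.05100806876772865
```

View pics/c5.png

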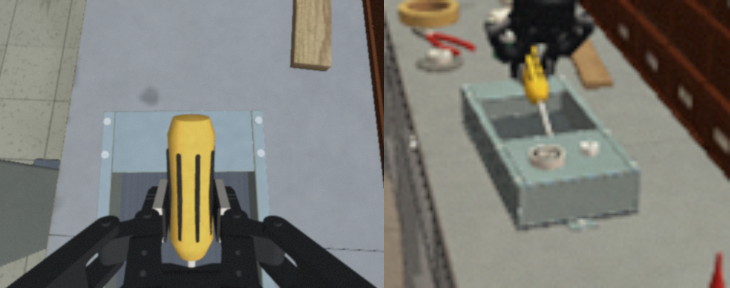

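The picture shows the screwdriver slanting through the opening: in the side view the handle is above the cover and the shaft goes down through the opening near the -x edge without touching. Next I pull along the axis, then lift straight up.

Call:
play_rows(series=[[0.2, [0.2, 0, 0], [0, 0, 0]], [0.2, [0.4, 0, 0], [0, 0, 0]], [0.2, [0.4, 0, 0], [0, 0, 0]], [0.2, [0.3, 0, -0.1], [0, 0, 0]], [0.2, [0.2, 0, -0.34], [0, 0, 0]], [0.2, [0.2, 0, -0.35], [0, 0, 0]], [0.2, [0.1, 0, -0.17], [0, 0, 0]], [0.2, [0, 0, 0], [0, 0, 0]]])

```text
t: 8.88
tool_pos: [0.5289, 0.1241, 0.1734]
tool_rot: [-1.879, -1.967, -0.505]
contact_force: [0.3, -0.1, -1.5]
opening: 0.0278
grip_force: 59.3
```

Call:
play_rows(series=[[0.2, [0, 0, 0], [0, -0.4, 0]], [0.2, [0, 0, 0], [0, -0.7, 0]], [0.2, [0, 0, 0], [0, -0.7, 0]], [0.2, [0, 0, 0], [0, -0.7, 0]], [0.2, [0, 0, 0], [0, -0.7, 0]], [0.2, [0, 0, 0], [0, -0.55, 0]], [0.2, [0, 0, 0], [0, 0, 0]], [0.2, [0, 0, 0], [0, 0, 0]]])

```text
t: 9.88
tool_pos: [0.5278, 0.1243, 0.1713]
tool_rot: [-2.169, -2.27, 0.001]
contact_force: [-0.3, -0.5, -1.5]
opening: 0.028
grip_force: 59.3
```

Call:
play_rows(series=[[0.2, [0, 0, 0], [0, 0, 0]], [0.2, [0, 0, 0], [0, 0, 0]], [0.2, [0, 0, 0], [0, 0, 0]], [0.2, [0, 0, 0], [0, 0, 0]]])

```text
t: 10.38
tool_pos: [0.5282, 0.1244, 0.1721]
tool_rot: [-2.17, -2.272, -0.0]
contact_force: [0.2, -0.0, -0.8]
opening: 0.0281
grip_force: 59.3
```

```bash
python3 - <<'E'
from h import *
w=grab('wrist')['color'];b=grab('side')['color'][120:240,190:334]
cv2.imwrite('pics/c6.png',np.hstack([cv2.resize(w,(384,288)),cv2.resize(b,(346,288))]))
E
```

```text
(no output)
```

View pics/c6.png

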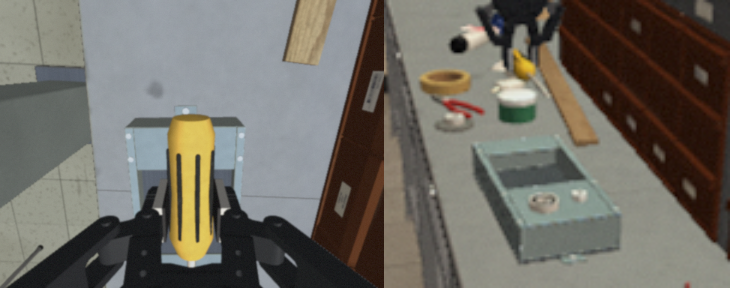

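The screwdriver is held level and still, about 11 cm above the cover and clear of the tray. The bearing and nut are where they were, so I'm handing in.

```bash
python3 -c "
from station import ctrl
print(ctrl.finish_job())"
```

```text
the job is handed in; nothing more can be done
None
```

The screwdriver came out through the opening at a slant and was handed in held level and still, about 11 cm above the cover, with the bearing and nut still in place; the hand-in call did not return a verdict.

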